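# Refit the heat sinks on a reworked mainboard

## Robot

A 7-joint arm with a two-finger parallel gripper is mounted at the origin on a cart in front of the work surface, level with it; the furniture and walls round the work are solid. World frame = base frame: x ahead of the robot, y to its left, z up, the work surface at z = 0. Lengths are in m, angles in rad, forces in N, time in s.
With the tool pointing down it reaches from about 0.425 to 1.025 m from the base axis. Payload 3.6 kg.
Tool frame: the origin (TCP) lies midway between the tips of the shut fingers; the grasp point (between the pads) lies 19 mm behind it; z points along the fingers, y is the line along which they close (so a half turn about z gives the same grasp; the last joint's range is limited). The gripper opens to 85 mm and grips with 20 to 120 N. Pads are 22 mm wide; open, the fingers measure 114 mm over their backs; the gripper's body (76 mm by 85 mm) begins 54 mm behind the grasp point. The pads swing forward as they close: fully open they stand 13 mm farther back than shut.
Start: joints at [1.216, 0.591, 0.048, 1.609, -0.033, 0.943, -0.034], TCP at [0.188, -0.7, 0.209] pointing down, gripper open.
Joint ranges: [-2.69, 2.69], [-0.47, 2.24], [-1.27, 1.36], [0.19, 2.51], [-1.53, 4.68], [0.08, 2.07], [-3.09, 3.09]. Speed limits (rad/s): [2.57, 2.57, 3.14, 3.14, 3.14, 3.14, 3.14].

## Interface

Orientations are given as a unit quaternion [x, y, z, w].
In Python, from cell import monitor, read_camera, calibration, manip gives the robot as it stands. The module is installed in compiled form; this text tells all that it offers.
- The arm moves only by the tool step_arm, never from a script. Its argument "targets" is one flat list of numbers, 6 for each row, row after row: the shift along the tool's x, y, z in cm, then the turn, a rotation vector about the tool's x, y, z in degrees. A call has 1 to 12 rows; each row is the pose to reach, as a shift and turn from the pose commanded when the call began, along the tool's axes at that moment; what a row does not reach only later rows make up. A row lasts 1/10 s, in which the tool goes at most 50 mm and 8.59 degrees, less where a joint would pass 70% of its speed; a pose out of reach is approached as far as the arm can. A call with a gripper value outside its range is refused whole. "gripper" is the opening, from 0 (shut) to 1 (fully open), set as the call begins (left out, the last holds). The fingers move at their own pace and stop on an object; "squeeze" is the grip in N (left out, the last holds). Time passes only in rows, so rows that repeat a pose let the fingers close. It gives the time, the measured TCP pose, the force, the opening and the grip force at its end, in the units of the state.
- monitor.observe(): the state, without advancing time (a new reading comes with each control period).
- read_camera(name): name is "scene" or "top"; returns the picture (480x640x3 uint8, blue, green, red); there is no depth.
- calibration(name): a dict with "fov_y" (degrees; the focal length in pixels is half the picture's height over the tangent of half this angle, whatever the lens; pixels are square), "cx", "cy" (the principal point, pixels), "view" (4x4, takes a point from world to camera coordinates). Camera axes: x right, y down, z forward; pixel columns grow to the right and rows downward; lengths in m; the calibration is good to about 2 mm. A picture is of the moment at which its call begins. calibration takes no time and is no camera call.
- manip.sign_off(): hands the job in; it is judged then, once.
The state is a dict: "time_s": time; "qpos": joint angles; "joint_velocities": joint speeds; "joint_torque": joint torques, N m; "tool_pos": TCP position; "eef_rot": TCP orientation; "force": force on the tool from outside, world axes, zero at the start; "wrist_torque": the same for the moment, N m; "gripper_width": finger opening in m; "gripper_force": force on a finger pad.
Only numpy, scipy, OpenCV 4.12 (cv2) and the standard library are available. Lean on these libraries where they do the work, as an engineer would, in place of code of your own. Each camera call takes 0.05 s, during which the arm holds its last target. There are 200 camera calls.

## Task

The mainboard in the rework fixture is ready for its heat sinks. First take the hold-down off: slide it along the T-track and out of the open end, lift it away and stand it upright in the shallow grey tray. Then pick the three heat sinks out from the parts on the table and set each flat and centred on the part it cools, square to it: the tall square one on the processor, the wide low one on the chipset, the long one lengthwise on the double row of power transistors.

Things in the scene. Friction and masses are not known exactly. Their poses are not given: they have to be found in the camera images.
- hold_down_grip (a point): Hold-down, loose, captive in the T-track; middle of its upright grip block 22 (x) x 26 (y) x 32 mm high: pinch across y. 16 mm below: a shoe 36 x 34 x 6 mm on the track, then neck and T-nut 20 x 24 mm, underside 34.5 mm below the point; stands on it unaided. Arm 11 mm wide reaches 88 mm along -x over the board, foot's underside 26 mm below the point. y: along the track to its open end. 0.22 kg.
- track_mouth (a point): Open end of the aluminium T-track (40 mm wide, 250 mm long, far edge of the fixture), mid-line, at its top surface; y points along the track and out of the end, z up. Slot play 2.5 mm sideways, 2 mm up and down; the hold-down slides easily, leaves only by this end (the other is capped) and is free to lift once its grip is 20 mm beyond this point. Fixed.
- tray_floor (a point): Shallow grey tray 126 x 126 mm, rim 9 mm high and 3 mm thick; middle of its inner floor, 3 mm above the table; x and y along its sides. The standing hold-down's arm clears the rim and may stick out over it. Fixed.
- sink_tall_mid (a point): Tall square aluminium heat sink 40 x 40 mm, 24 mm high, straight fins; its middle, 12 mm above its underside; x and y along its edges. Grasp across any two sides. 0.12 kg.
- sink_flat_mid (a point): Wide low aluminium heat sink 52 x 52 mm, 12 mm high, short pins; its middle, 6 mm above its underside; x and y along its edges. Grasp across any two sides. 0.07 kg.
- sink_bar_mid (a point): Long finned aluminium heat sink, 86 mm long (x), 34 mm wide (y), 20 mm high; its middle, 10 mm above its underside. Grasp across its 34 mm width. 0.11 kg.
- processor_top (a point): Processor: square metal lid 24 x 24 mm on a small green carrier, smallest of the three chips; middle of its upper face, 2.5 mm above the board, 18.5 mm above the table; x and y along its edges. Place of the tall sink. Fixed. The chips lie in a row beside the track, 78 mm apart, in changing order; parts close round them are 1 mm high.
- chipset_top (a point): Chipset: plain black square package 34 x 34 mm; middle of its upper face, 2.5 mm above the board, 18.5 mm above the table; x and y along its edges. Place of the wide low sink. Fixed.
- mosfets_top (a point): Double row of twelve small black power transistors, together 66 mm (x) x 18 mm (y), lying across the T-track's direction; middle of their upper faces, 2.5 mm above the board, 18.5 mm above the table. Place of the long sink, its x along this x. Fixed.
Mind the look-alikes: they are no part of the job. Leave any pink or purple look-alike of the part that bears sink_bar_mid alone.

How it is judged:
On the way:
1. the hold-down is off the track and stands in the tray, before any heat sink is on its chip (x of hold_down_grip in the frame of tray_floor between -0.055 and 0.055 m and y of hold_down_grip in the frame of tray_floor between -0.055 and 0.055 m and z of hold_down_grip in the frame of tray_floor between 0.028 and 0.042 m and angle between hold_down_grip's own z axis and vertical below 0.25 rad and horizontal distance between sink_tall_mid and processor_top above 0.03 m and horizontal distance between sink_flat_mid and chipset_top above 0.03 m and horizontal distance between sink_bar_mid and mosfets_top above 0.03 m), for 0.2 s.
At the end, for the whole second after the job is handed in: Each heat sink lies flat (5 degrees) and at rest on its own chip, middle within 10 mm of the chip's, square to it within 11 degrees (long sink along the row); the hold-down stands at rest in the tray, upright within 14 degrees, its grip within 55 mm of the tray's middle along either side (horizontal distance between sink_tall_mid and processor_top below 0.01 m and z of sink_tall_mid in the frame of processor_top between 0.009 and 0.015 m and angle between each of sink_tall_mid, sink_flat_mid, sink_bar_mid's own z axis and vertical below 0.09 rad and (angle between the x axis of sink_tall_mid and the x axis of processor_top, either way round below 0.2 rad or angle between the x axis of sink_tall_mid and the y axis of processor_top, either way round below 0.2 rad) and linear speed of each of sink_tall, sink_flat, sink_bar, hold_down below 0.02 m/s and horizontal distance between sink_flat_mid and chipset_top below 0.01 m and z of sink_flat_mid in the frame of chipset_top between 0.003 and 0.009 m and (angle between the x axis of sink_flat_mid and the x axis of chipset_top, either way round below 0.2 rad or angle between the x axis of sink_flat_mid and the y axis of chipset_top, either way round below 0.2 rad) and horizontal distance between sink_bar_mid and mosfets_top below 0.01 m and z of sink_bar_mid in the frame of mosfets_top between 0.007 and 0.013 m and angle between the x axis of sink_bar_mid and the x axis of mosfets_top, either way round below 0.2 rad and x of hold_down_grip in the frame of tray_floor between -0.055 and 0.055 m and y of hold_down_grip in the frame of tray_floor between -0.055 and 0.055 m and z of hold_down_grip in the frame of tray_floor between 0.028 and 0.042 m and angle between hold_down_grip's own z axis and vertical below 0.25 rad); the robot touches nothing.
It also fails if it takes over 112 s, if anything falls off the work surface, if the arm or the gripper's body presses on something with over 40 N, if the wrist force passes 120 N, or if a joint passes its speed limit or range.

## Working session

There is one attempt and no reset: what is moved stays moved. The work goes in short steps, Python scripts to look and compute and a tool call to move; the robot and the scene stay as the last step left them, time stands still between calls to the robot, and variables do not carry over. Pictures are saved under pics/ and viewed, at most 14 in all, crops included, and the job is handed in when it is done.

Besides the shell and the picture viewer there is one more tool, called after "Request:" as name(argument=value, ...) on one line, values as JSON. step_arm: Moves the arm, as the interface text tells. Its arguments: {"type":"object","properties":{"targets":{"type":"array","items":{"type":"number"}},"gripper":{"type":"number"},"squeeze":{"type":"number"}},"required":["targets"]}

```bash
mkdir -p pics
cat > h.py <<'E'
import numpy as np, cv2
from cell import monitor, read_camera, calibration, manip
from scipy.spatial.transform import Rotation as R
def cam(n):
    c=calibration(n); f=240/np.tan(np.radians(c['fov_y'])/2); return f,c['cx'],c['cy'],np.array(c['view'])
def ray(n,u,v,z):
    f,cx,cy,V=cam(n); d=V[:3,:3].T@np.array([(u-cx)/f,(v-cy)/f,1]); o=-V[:3,:3].T@V[:3,3]
    return o+d*(z-o[2])/d[2]
def proj(n,p):
    f,cx,cy,V=cam(n); q=V[:3,:3]@np.array(p)+V[:3,3]; return q[0]/q[2]*f+cx,q[1]/q[2]*f+cy
E
python3 - <<'E'
from h import *
for n in('scene','top'):
    cv2.imwrite(f'pics/{n}0.png',read_camera(n)); c=calibration(n); print(n,{k:np.round(v,3) for k,v in c.items() if k!='view'}, np.round(cam(n)[3],3).tolist())
s=monitor.observe(); print({k:np.round(v,3) for k,v in s.items()}); print(R.from_quat(s['eef_rot']).as_matrix().round(2))
E
```

```text
scene {'fov_y': np.float64(49.102), 'cx': np.float64(307.886), 'cy': np.float64(248.694)} [[0.648, -0.761, 0.025, -0.436], [-0.383, -0.354, -0.853, 0.252], [0.658, 0.544, -0.521, 1.513], [0.0, 0.0, 0.0, 1.0]]
top {'fov_y': np.float64(45.87), 'cx': np.float64(326.223), 'cy': np.float64(243.176)} [[-0.003, -1.0, -0.006, -0.054], [-0.984, 0.004, -0.179, 0.58], [0.179, 0.005, -0.984, 1.481], [0.0, 0.0, 0.0, 1.0]]
{'time_s': np.float64(0.1), 'qpos': array([ 1.216,  0.592,  0.048,  1.61 , -0.033,  0.943, -0.034]), 'joint_velocities': array([-0.001, -0.001, -0.001, -0.002,  0.   ,  0.001,  0.   ]), 'joint_torque': array([ 5.0000e-03, -5.5000e+01,  1.5530e+00, -1.9882e+01,  1.0000e-02,
        4.0000e-03,  0.0000e+00]), 'tool_pos': array([ 0.187, -0.7  ,  0.208]), 'eef_rot': array([ 0.991,  0.131, -0.   , -0.001]), 'force': array([ 0.345,  0.039, -0.099]), 'wrist_torque': array([-0.004, -0.022, -0.007]), 'gripper_force': np.float64(0.0), 'gripper_width': np.float64(0.085)}
[[ 0.97  0.26 -0.  ]
 [ 0.26 -0.97  0.  ]
 [-0.   -0.   -1.  ]]
```

View pics/top0.png

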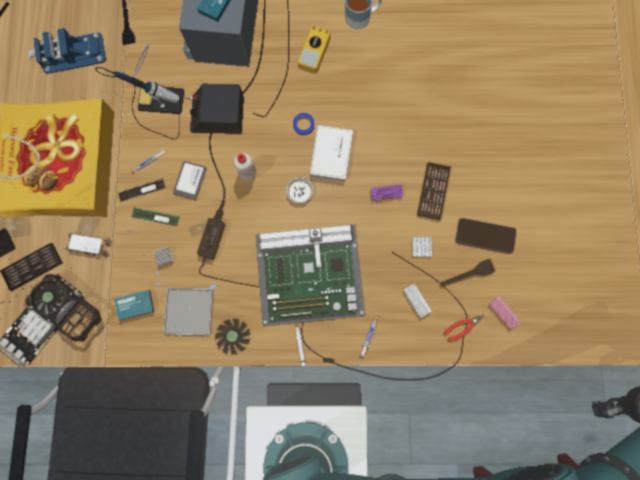

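View pics/scene0.png

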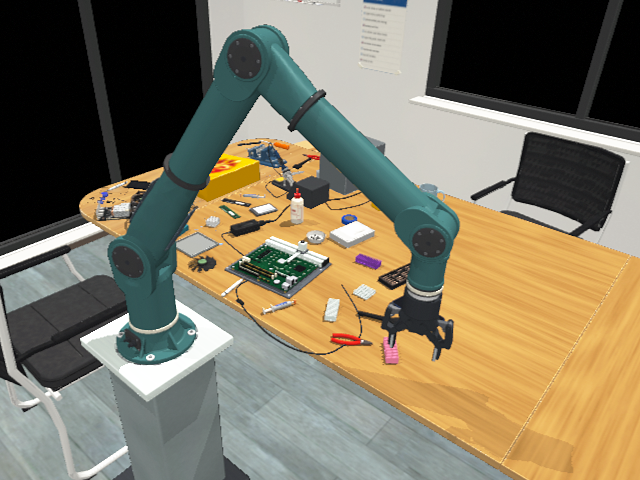

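The top view shows the tray at (189,312), the fixture at (310,275), and the hold-down grip at about (315,235).

Candidates:
- **Bar sink:** silver (417,300), purple (387,192) and pink (503,313). I choose silver.
- **Flat sink:** (422,246). The white box at (332,153) and the white cap at (300,190) are not it.
- **Tall sink:** (163,257). The fan at (233,336) is not it.
- **Tray:** grey (189,312). The white box at (189,179) is not it.

Next is a close crop to check these.

Run:
```python
from h import *
t=cv2.imread('pics/top0.png')
cv2.imwrite('pics/c1.png',cv2.resize(t[215:335,250:375],None,fx=4.8,fy=4.8,interpolation=cv2.INTER_CUBIC))
a=cv2.resize(t[235:345,140:225],None,fx=4.5,fy=4.5,interpolation=cv2.INTER_CUBIC)
b=cv2.resize(t[225:335,395:475],None,fx=4.5,fy=4.5,interpolation=cv2.INTER_CUBIC)
cv2.imwrite('pics/c2.png',np.hstack([a,b]))
```

```text
(no output)
```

View pics/c1.png

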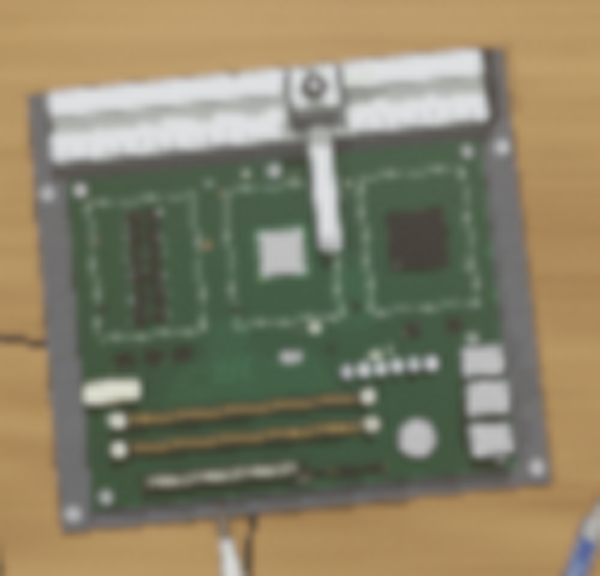

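View pics/c2.png

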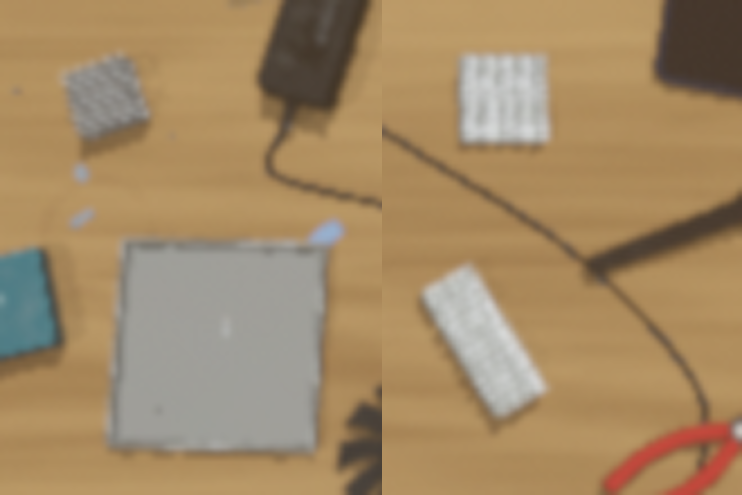

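Top crop c1: the track's right end at (490,85) is capped and its left end is open, so the mouth is on the +y side, towards the tray. MOSFETs are at (147,268), the processor at (281,252), the chipset at (418,240) and the grip at (315,85). Crop c2 shows the tall sink, the tray, the flat sink and the silver bar, and each matches its description. Now I'll measure them.

```bash
cat > m.py <<'E'
from h import *
def up(t,x0,y0,x1,y1,k=6): return cv2.resize(t[y0:y1,x0:x1],None,fx=k,fy=k,interpolation=cv2.INTER_CUBIC)
def pix(x0,y0,p,k=6): return x0+(p[0]+.5)/k-.5, y0+(p[1]+.5)/k-.5
def measure(t,name,box,z,f,n='top'):
    x0,y0,x1,y1=box; im=up(t,*box).astype(int); m=f(im).astype(np.uint8)*255
    m=cv2.morphologyEx(m,cv2.MORPH_CLOSE,np.ones((13,13))); m=cv2.morphologyEx(m,cv2.MORPH_OPEN,np.ones((13,13)))
    cs,_=cv2.findContours(m,cv2.RETR_EXTERNAL,cv2.CHAIN_APPROX_NONE); c=max(cs,key=cv2.contourArea)
    w=np.array([ray(n,*pix(x0,y0,p[0]),z)[:2] for p in c],np.float32)
    (cx,cy),(a,b),ang=cv2.minAreaRect(w*1000); 
    if a<b: a,b,ang=b,a,ang+90
    print(name,'xy mm',round(cx,1),round(cy,1),'size',round(a,1),round(b,1),'long-axis yaw',round((ang+90)%180-90,1),'px',np.round([pix(x0,y0,c[:,0].mean(0))],1)); return cx,cy,ang
sat=lambda i:i.max(2)-i.min(2)
E
python3 - <<'E'
from m import *
t=cv2.imread('pics/top0.png')
grey=lambda i:(sat(i)<35)&(i.max(2)>60)
measure(t,'tall',(148,240,178,272),.012,grey)
measure(t,'flat',(405,228,440,264),.006,grey)
measure(t,'bar',(398,280,435,324),.010,grey)
measure(t,'tray',(160,284,218,340),.010,grey)
measure(t,'cpu',(298,257,319,278),.0185,lambda i:(i.min(2)>110)&(sat(i)<45))
dark=lambda i:(i[...,1]-i[...,2]<12)&(i.max(2)<110)
measure(t,'chipset',(326,252,350,277),.0185,dark)
measure(t,'mosfet',(272,254,292,287),.0185,dark)
measure(t,'track',(255,222,358,252),.025,lambda i:(i.min(2)>120)&(sat(i)<40))
s=cv2.imread('pics/scene0.png')
cv2.imwrite('pics/s1.png',cv2.resize(s[225:305,215:345],None,fx=6,fy=6,interpolation=cv2.INTER_CUBIC))
E
```

```text
tall xy mm 552.9 396.1 size 45.2 44.0 long-axis yaw 20.0 px [[163.  256.3]]
flat xy mm 577.5 -321.1 size 55.2 55.0 long-axis yaw 89.7 px [[421.4 246.7]]
bar xy mm 427.8 -303.1 size 89.9 38.2 long-axis yaw 29.9 px [[417.  300.5]]
tray xy mm 407.9 316.8 size 141.5 134.9 long-axis yaw -2.0 px [[189.5 309.8]]
cpu xy mm 519.8 -6.7 size 28.1 28.0 long-axis yaw 3.1 px [[308.3 267.1]]
chipset xy mm 526.6 -84.6 size 37.5 35.7 long-axis yaw 3.5 px [[336.5 264.5]]Traceback (most recent call last):
  File "<stdin>", line 11, in <module>
  File "m.py", line 8, in measure
    w=np.array([ray(n,*pix(x0,y0,p[0]),z)[:2] for p in c],np.float32)
                ~~~^^^^^^^^^^^^^^^^^^^^^^
  File "h.py", line 7, in ray
    f,cx,cy,V=cam(n); d=V[:3,:3].T@np.array([(u-cx)/f,(v-cy)/f,1]); o=-V[:3,:3].T@V[:3,3]
              ~~~^^^
  File "h.py", line 5, in cam
    c=calibration(n); f=240/np.tan(np.radians(c['fov_y'])/2); return f,c['cx'],c['cy'],np.array(c['view'])
ValueError: time passes only in moves, steps and waits
```

```bash
sed -i 's/^def cam/import functools\n@functools.lru_cache\ndef cam/' h.py
python3 - <<'E'
from m import *
t=cv2.imread('pics/top0.png'); k=lambda x0,y0,p,s:(x0+(p[0]+.5)/s-.5,y0+(p[1]+.5)/s-.5)
dark=lambda i:(i[...,1]-i[...,2]<12)&(i.max(2)<110)
measure(t,'mosfet',(276,257,285,285),.0185,lambda i:(i[...,1]-i[...,2]<20))
print('mosfet hand',ray('top',*k(250,215,(147,268),4.8),.0185))
print('tray',[ray('top',*k(140,235,p,4.5),.010).round(4) for p in((125,242),(327,242),(315,450),(108,445),(219,345))])
for p in((50,92),(50,163),(487,50),(487,120),(50,127)): print('track',ray('top',*k(250,215,p,4.8),.025).round(4))
print('grip top',ray('top',*k(250,215,(315,85),4.8),.063).round(4))
s=cv2.imread('pics/scene0.png')
cv2.imwrite('pics/s1.png',cv2.resize(s[225:305,215:345],None,fx=6,fy=6,interpolation=cv2.INTER_CUBIC))
E
```

```text
mosfet xy mm 510.8 70.7 size 77.2 24.3 long-axis yaw 0.6 px [[280.  270.5]]
mosfet hand [0.51078938 0.0700089  0.0185    ]
tray [array([0.4635, 0.38  , 0.01  ]), array([0.4631, 0.2566, 0.01  ]), array([0.3379, 0.2597, 0.01  ]), array([0.3413, 0.3844, 0.01  ]), array([0.4009, 0.32  , 0.01  ])]
track [0.6122 0.1264 0.025 ]
track [0.5707 0.1257 0.025 ]
track [ 0.6358 -0.1252  0.025 ]
track [ 0.5947 -0.1248  0.025 ]
track [0.5917 0.1261 0.025 ]
grip top [ 0.608 -0.027  0.063]
```

View pics/s1.png

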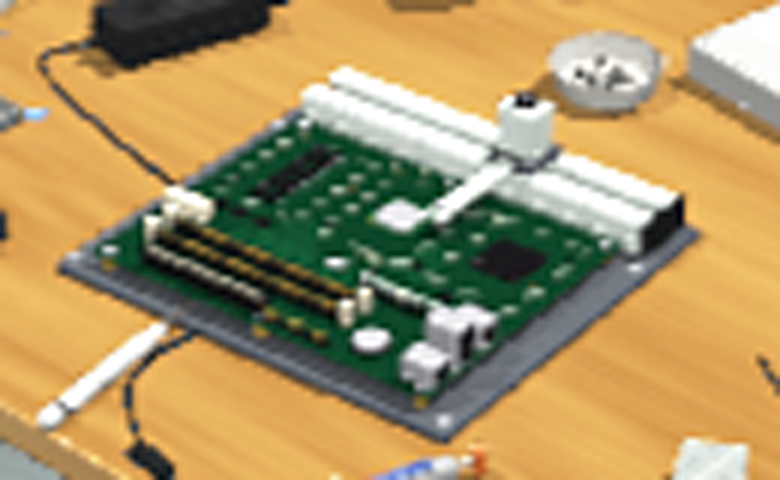

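The scene crop shows the hold-down grip top at about (525,100) in crop pixels, with the black cap at the near right end of the track. The left end is open. I'll triangulate the grip's height and work out the first move.

```bash
cat >> h.py <<'E'
def tri(u1,u2):
    A=[];b=[]
    for n,u in(('top',u1),('scene',u2)):
        a=ray(n,*u,0.); c=ray(n,*u,.1); d=(c-a)/np.linalg.norm(c-a); P=np.eye(3)-np.outer(d,d); A.append(P); b.append(P@a)
    x,*_=np.linalg.lstsq(np.vstack(A),np.hstack(b),rcond=None); return x
def go(x,y,z,yaw):
    """target TCP; yaw deg = direction of closing line (tool y) from world y"""
    s=monitor.observe(); T=R.from_quat(s['eef_rot']); p=np.array(s['tool_pos'])
    best=None
    for k in(0,180):
        a=np.radians(yaw+k); ca,sa=np.cos(a),np.sin(a)
        G=R.from_matrix(np.array([[-ca,-sa,0],[-sa,ca,0],[0,0,-1.]]).T if 0 else np.column_stack([(-ca,-sa,0),(-sa,ca,0),(0,0,-1)]))
        rv=np.degrees((T.inv()*G).as_rotvec())
        if best is None or np.linalg.norm(rv)<np.linalg.norm(best): best=rv
    print('t',round(s['time_s'],2),'tcp',p.round(4),'w',round(s['gripper_width'],4),'F',np.round(s['force'],1),'q7',round(s['qpos'][6],2))
    print('shift cm',(T.inv().apply(np.array([x,y,z])-p)*100).round(2),'turn',best.round(2))
E
python3 - <<'E'
from h import *
k=lambda x0,y0,p,s:(x0+(p[0]+.5)/s-.5,y0+(p[1]+.5)/s-.5)
print(tri(k(250,215,(315,85),4.8),k(215,225,(526,102),6)))
print(tri(k(250,215,(50,163),4.8),k(215,225,(305,92),6)))
print(tri(k(250,215,(487,50),4.8),k(215,225,(685,203),6)))
go(.608,-.027,.20,5.4)
E
```

```text
[ 0.60762434 -0.02691551  0.06395161]
[0.57203072 0.12437856 0.02544221]
[ 0.63670703 -0.12565567  0.02203286]
t 0.1 tcp [ 0.1874 -0.6995  0.2082] w 0.0853 F [ 0.3  0.  -0.1] q7 -0.03
shift cm [ 58.03 -54.07   0.93] turn [-0.12  0.02  9.6 ]
```

Request:
step_arm(targets=[3, -2.8, 0, 0, 0, 1, 6, -5.6, 0, 0, 0, 2, 9, -8.4, 0, 0, 0, 3, 12, -11.2, 0, 0, 0, 4, 15, -14, 0, 0, 0, 5, 18, -16.8, 0, 0, 0, 6, 21, -19.6, 0, 0, 0, 7, 24, -22.4, 0, 0, 0, 8, 27, -25.2, 0, 0, 0, 9, 30, -28, 0.5, 0, 0, 9.6, 33, -30.8, 0.9, 0, 0, 9.6, 36, -33.6, 0.9, 0, 0, 9.6], gripper=1, squeeze=40)

```text
time_s: 1.3
tool_pos: [0.4484, -0.2807, 0.1996]
eef_rot: [0.999, 0.047, -0.001, -0.0]
force: [1.0, -0.0, 0.1]
gripper_width: 0.0854
gripper_force: 0.0
```

```bash
python3 -c "
from h import *
go(.608,-.027,.12,5.4)"
```

```text
t 1.3 tcp [ 0.4484 -0.2807  0.1996] w 0.0854 F [ 1.  -0.   0.1] q7 -0.99
shift cm [ 18.29 -23.75   7.95] turn [-0.05  0.08  0.  ]
```

Request:
step_arm(targets=[3, -4, 1, 0, 0, 0, 6, -8, 2, 0, 0, 0, 9, -12, 3, 0, 0, 0, 12, -16, 5, 0, 0, 0, 15, -20, 6.5, 0, 0, 0, 17, -22.5, 7.5, 0, 0, 0, 18.2, -23.7, 8, 0, 0, 0, 18.2, -23.7, 8, 0, 0, 0, 18.2, -23.7, 8, 0, 0, 0, 18.2, -23.7, 8, 0, 0, 0])

```text
time_s: 2.3
tool_pos: [0.6062, -0.0326, 0.1207]
eef_rot: [0.999, 0.045, -0.0, 0.001]
force: [-0.3, 0.2, 0.9]
gripper_width: 0.0853
gripper_force: 0.0
```

```bash
python3 -c "
from h import *
go(.608,-.027,.037,5.4)"
```

```text
t 2.3 tcp [ 0.6062 -0.0326  0.1207] w 0.0853 F [-0.3  0.2  0.9] q7 -1.5
shift cm [ 0.24 -0.55  8.37] turn [ 0.09  0.05 -0.21]
```

Request:
step_arm(targets=[0.1, -0.3, 2, 0, 0, 0, 0.2, -0.5, 4, 0, 0, 0, 0.2, -0.5, 6, 0, 0, 0, 0.2, -0.5, 7.5, 0, 0, 0, 0.2, -0.5, 8.3, 0, 0, 0, 0.2, -0.5, 8.3, 0, 0, 0])

```text
time_s: 2.9
tool_pos: [0.6078, -0.0254, 0.0366]
eef_rot: [0.999, 0.046, -0.001, 0.0]
force: [-0.6, 0.0, -0.5]
gripper_width: 0.085
gripper_force: 0.0
```

Request:
step_arm(targets=[0, 0, 0, 0, 0, 0, 0, 0, 0, 0, 0, 0, 0, 0, 0, 0, 0, 0, 0, 0, 0, 0, 0, 0, 0, 0, 0, 0, 0, 0, 0, 0, 0, 0, 0, 0, 0, 0, 0, 0, 0, 0, 0, 0, 0, 0, 0, 0], gripper=0, squeeze=40)

```text
time_s: 3.7
tool_pos: [0.6093, -0.0245, 0.038]
eef_rot: [0.999, 0.047, 0.001, 0.0]
force: [-0.0, -0.9, 6.5]
gripper_width: 0.0243
gripper_force: 39.3
```

```bash
python3 -c "
from h import *
# slide: mouth at (.5917,.126); target 35mm beyond along track
d=np.array([-.0938,.9956]); p=np.array([.5917,.126])+.035*d; print(p)
go(*p,.037,5.4)"
```

```text
[0.588417 0.160846]
t 3.7 tcp [ 0.6093 -0.0245  0.038 ] w 0.0243 F [-0.  -0.9  6.5] q7 -1.51
shift cm [ -0.34 -18.65   0.09] turn [ 0.02 -0.06 -0.  ]
```

Request:
step_arm(targets=[0, 0, -0.1, 0, 0, 0, 0, -1, -0.1, 0, 0, 0, 0, -2.5, -0.1, 0, 0, 0, 0, -4, -0.1, 0, 0, 0, 0, -5.5, -0.1, 0, 0, 0, 0, -7, -0.1, 0, 0, 0, 0, -8, -0.1, 0, 0, 0, 0, -8, -0.1, 0, 0, 0])

```text
time_s: 4.5
tool_pos: [0.6007, 0.0594, 0.0381]
eef_rot: [0.999, 0.049, -0.0, -0.001]
force: [0.3, 1.5, -0.6]
gripper_width: 0.0242
gripper_force: 39.6
```

```bash
python3 -c "
from h import *
go(.5884,.1608,.037,5.4)
cv2.imwrite('pics/t2.png',cv2.resize(read_camera('top')[215:335,230:375],None,fx=5,fy=5,interpolation=cv2.INTER_CUBIC))"
```

```text
t 4.5 tcp [0.6007 0.0594 0.0381] w 0.0242 F [ 0.3  1.5 -0.6] q7 -1.62
shift cm [ -0.23 -10.21   0.13] turn [-0.14  0.03  0.24]
```

Request:
step_arm(targets=[0, -1.5, 0, 0, 0, 0, 0, -3, 0, 0, 0, 0, 0, -4.5, 0, 0, 0, 0, 0, -6, 0, 0, 0, 0, 0, -7.5, 0, 0, 0, 0, 0, -9, 0, 0, 0, 0, 0, -10.3, 0, 0, 0, 0, 0, -10.3, 0, 0, 0, 0, 0, -10.3, 0, 0, 0, 0])

```text
time_s: 5.45
tool_pos: [0.5914, 0.158, 0.0382]
eef_rot: [0.999, 0.048, -0.0, 0.0]
force: [-0.9, -0.4, -2.7]
gripper_width: 0.0239
gripper_force: 39.5
```

```bash
python3 -c "
from h import *
go(.5884,.1608,.10,5.4)
cv2.imwrite('pics/t2.png',cv2.resize(read_camera('top')[195:335,160:340],None,fx=4,fy=4,interpolation=cv2.INTER_CUBIC))"
```

```text
t 5.45 tcp [0.5914 0.158  0.0382] w 0.0239 F [-0.9 -0.4 -2.7] q7 -1.76
shift cm [-0.28 -0.31 -6.18] turn [0.03 0.02 0.05]
```

View pics/t2.png

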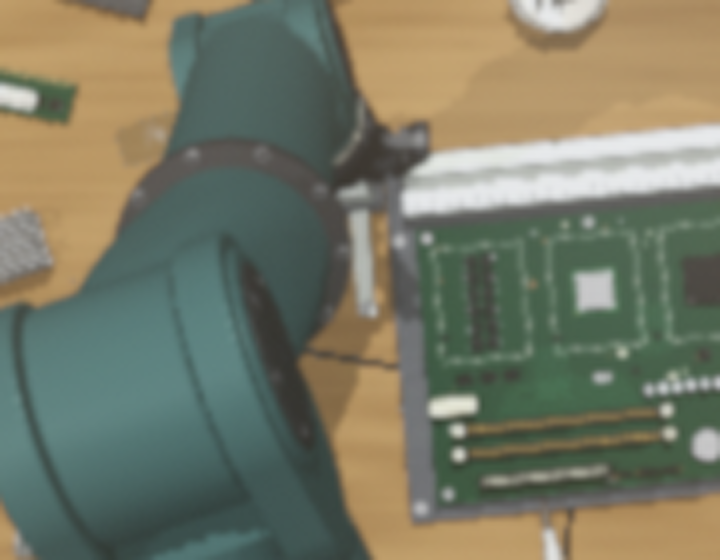

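Request:
step_arm(targets=[0, -0.5, -0.5, 0, 0, 0, 0, -1, -2, 0, 0, 0, 0, -1, -4, 0, 0, 0, 0, -1, -6, 0, 0, 0, 0, -1, -8, 0, 0, 0, 0, -1, -9, 0, 0, 0, 0, -1, -9, 0, 0, 0])

```text
time_s: 6.2
tool_pos: [0.5921, 0.1683, 0.1307]
eef_rot: [0.999, 0.047, 0.002, -0.001]
force: [0.5, 0.8, -2.3]
gripper_width: 0.0239
gripper_force: 39.6
```

```bash
python3 -c "
from h import *
go(.405,.320,.12,5.4)"
```

```text
t 6.2 tcp [0.5921 0.1683 0.1307] w 0.0239 F [ 0.5  0.8 -2.3] q7 -1.78
shift cm [-17.21 -16.86   1.01] turn [-0.07 -0.25 -0.02]
```

Request:
step_arm(targets=[-1, -1, 0, 0, 0, 0, -3, -3, 0, 0, 0, 0, -5, -5, 0, 0, 0, 0, -7, -7, 0, 0, 0, 0, -9, -9, 0, 0, 0, 0, -11, -11, 0, 0, 0, 0, -13, -13, 0, 0, 0, 0, -15, -15, 0, 0, 0, 0, -16.5, -16.2, 0, 0, 0, 0, -17.2, -16.9, 0, 0, 0, 0, -17.2, -16.9, 0, 0, 0, 0, -17.2, -16.9, 0, 0, 0, 0])

```text
time_s: 7.4
tool_pos: [0.4038, 0.3193, 0.128]
eef_rot: [0.999, 0.047, 0.0, 0.0]
force: [0.5, -1.4, -2.3]
gripper_width: 0.0242
gripper_force: 39.6
```

```bash
python3 -c "
from h import *
go(.405,.320,.034,5.4)
for n in('top','scene'): cv2.imwrite(f'pics/{n}3.png',read_camera(n))
a=cv2.resize(cv2.imread('pics/top3.png')[215:365,110:290],None,fx=2.2,fy=2.2);b=cv2.resize(cv2.imread('pics/scene3.png')[180:330,140:320],None,fx=2.2,fy=2.2)
cv2.imwrite('pics/p3.png',np.hstack([a,b]))"
```

```text
t 7.4 tcp [0.4038 0.3193 0.128 ] w 0.0242 F [ 0.5 -1.4 -2.3] q7 -2.18
shift cm [ 0.13 -0.06  9.4 ] turn [ 0.04  0.   -0.02]
```

View pics/p3.png

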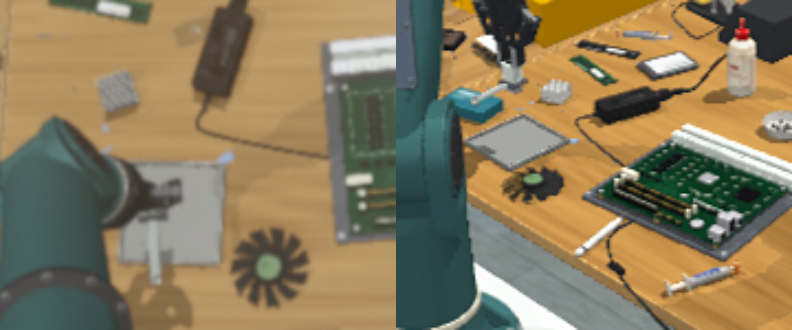

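The hold-down hangs upright over the tray, so I'll lower it.

Request:
step_arm(targets=[0.1, 0, 1.5, 0, 0, 0, 0.1, 0, 3, 0, 0, 0, 0.1, 0, 4.5, 0, 0, 0, 0.1, 0, 6, 0, 0, 0, 0.1, 0, 7.5, 0, 0, 0, 0.1, 0, 8.7, 0, 0, 0, 0.1, 0, 9.2, 0, 0, 0, 0.1, 0, 9.5, 0, 0, 0, 0.1, 0, 9.7, 0, 0, 0, 0.1, 0, 9.7, 0, 0, 0])

```text
time_s: 8.5
tool_pos: [0.4048, 0.3201, 0.0315]
eef_rot: [0.999, 0.047, 0.0, -0.0]
force: [0.0, 0.3, -2.8]
gripper_width: 0.0243
gripper_force: 39.6
```

Request:
step_arm(targets=[0, 0, 0.1, 0, 0, 0, 0, 0, 0.2, 0, 0, 0, 0, 0, 0.2, 0, 0, 0, 0, 0, 0.2, 0, 0, 0])

```text
time_s: 8.9
tool_pos: [0.4045, 0.3201, 0.0294]
eef_rot: [0.999, 0.047, 0.0, -0.0]
force: [-0.2, -0.7, -1.6]
gripper_width: 0.0242
gripper_force: 39.6
```

Request:
step_arm(targets=[0, 0, 0.1, 0, 0, 0, 0, 0, 0.15, 0, 0, 0, 0, 0, 0.15, 0, 0, 0, 0, 0, 0.15, 0, 0, 0])

```text
time_s: 9.3
tool_pos: [0.4045, 0.3199, 0.0277]
eef_rot: [0.999, 0.047, -0.0, 0.0]
force: [0.0, 0.3, -2.1]
gripper_width: 0.0242
gripper_force: 39.6
```

Request:
step_arm(targets=[0, 0, 0.1, 0, 0, 0, 0, 0, 0.15, 0, 0, 0, 0, 0, 0.15, 0, 0, 0, 0, 0, 0.15, 0, 0, 0])

```text
time_s: 9.7
tool_pos: [0.4049, 0.32, 0.0273]
eef_rot: [0.999, 0.047, 0.0, -0.0]
force: [-1.2, -1.1, 7.7]
gripper_width: 0.0243
gripper_force: 40.8
```

Contact. The fingers retract as they open, so I'll release and rise.

Request:
step_arm(targets=[0, 0, -0.1, 0, 0, 0, 0, 0, -0.1, 0, 0, 0, 0, 0, -0.1, 0, 0, 0, 0, 0, -0.1, 0, 0, 0, 0, 0, -0.1, 0, 0, 0, 0, 0, -0.1, 0, 0, 0], gripper=0.8)

```text
time_s: 10.3
tool_pos: [0.4045, 0.3199, 0.0272]
eef_rot: [0.999, 0.047, -0.0, 0.0]
force: [0.3, -0.6, 0.0]
gripper_width: 0.0682
gripper_force: 0.0
```

Request:
step_arm(targets=[0, 0, -1, 0, 0, 0, 0, 0, -3, 0, 0, 0, 0, 0, -5, 0, 0, 0, 0, 0, -7, 0, 0, 0, 0, 0, -9, 0, 0, 0, 0, 0, -11, 0, 0, 0, 0, 0, -12, 0, 0, 0, 0, 0, -12, 0, 0, 0])

```text
time_s: 11.1
tool_pos: [0.4053, 0.3207, 0.1489]
eef_rot: [0.999, 0.047, 0.001, -0.001]
force: [0.1, 0.9, -0.1]
gripper_width: 0.0681
gripper_force: 0.0
```

```bash
python3 -c "
from h import *
go(.5529,.3961,.10,20)
cv2.imwrite('pics/scene4.png',read_camera('scene'))
go(.5529,.3961,.10,-70)
cv2.imwrite('pics/p4.png',cv2.resize(cv2.imread('pics/scene4.png')[180:280,140:270],None,fx=5,fy=5))"
```

```text
t 11.1 tcp [0.4053 0.3207 0.1489] w 0.0681 F [ 0.1  0.9 -0.1] q7 -2.18
shift cm [15.39 -6.11  4.95] turn [ -0.1   -0.17 -14.6 ]
t 11.15 tcp [0.4047 0.3202 0.1479] w 0.0682 F [ 0.3  0.4 -0.1] q7 -2.18
shift cm [15.47 -6.15  4.81] turn [-9.000e-02 -2.000e-02  7.541e+01]
```

View pics/p4.png

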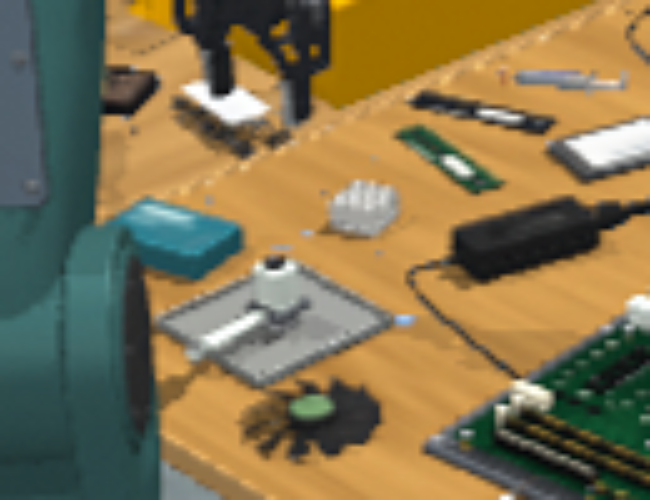

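The hold-down stands in the tray, with its grip at crop (277,285). Next is the tall sink.

Request:
step_arm(targets=[2, -1, 0, 0, 0, -3, 5, -2, 0, 0, 0, -6, 8, -3.3, 0, 0, 0, -9, 11, -4.5, 1, 0, 0, -12, 13.5, -5.5, 3, 0, 0, -14.6, 15, -6.1, 4, 0, 0, -14.6, 15.4, -6.1, 5, 0, 0, -14.6, 15.4, -6.1, 5, 0, 0, -14.6, 15.4, -6.1, 5, 0, 0, -14.6])

```text
time_s: 12.05
tool_pos: [0.5505, 0.3942, 0.0964]
eef_rot: [0.985, 0.174, -0.001, 0.001]
force: [0.5, 0.1, -0.4]
gripper_width: 0.0685
gripper_force: 0.0
```

```bash
python3 -c "
from h import *
go(.5529,.3961,.004,20)"
```

```text
t 12.05 tcp [0.5505 0.3942 0.0964] w 0.0685 F [ 0.5  0.1 -0.4] q7 -1.91
shift cm [ 0.31 -0.1   9.24] turn [0.05 0.16 0.  ]
```

Request:
step_arm(targets=[0.2, 0, 2, 0, 0, 0, 0.2, 0, 4, 0, 0, 0, 0.2, 0, 6, 0, 0, 0, 0.2, 0, 8, 0, 0, 0, 0.2, 0, 9, 0, 0, 0, 0.2, 0, 9.2, 0, 0, 0, 0.2, 0, 9.2, 0, 0, 0])

```text
time_s: 12.75
tool_pos: [0.5539, 0.3961, 0.0059]
eef_rot: [0.985, 0.174, 0.0, -0.0]
force: [0.1, 0.2, -0.1]
gripper_width: 0.0686
gripper_force: 0.0
```

Request:
step_arm(targets=[0, 0, 0, 0, 0, 0, 0, 0, 0, 0, 0, 0, 0, 0, 0, 0, 0, 0, 0, 0, 0, 0, 0, 0, 0, 0, 0, 0, 0, 0, 0, 0, 0, 0, 0, 0], gripper=0, squeeze=40)

```text
time_s: 13.35
tool_pos: [0.554, 0.3959, 0.0053]
eef_rot: [0.985, 0.174, 0.0, -0.0]
force: [0.2, -0.2, 0.1]
gripper_width: 0.0002
gripper_force: 0.0
```

Request:
step_arm(targets=[0, 0, -1, 0, 0, 0, 0, 0, -3, 0, 0, 0, 0, 0, -5, 0, 0, 0, 0, 0, -7, 0, 0, 0, 0, 0, -9, 0, 0, 0, 0, 0, -10, 0, 0, 0, 0, 0, -10, 0, 0, 0])

```text
time_s: 14.05
tool_pos: [0.5551, 0.3967, 0.1074]
eef_rot: [0.985, 0.174, 0.002, -0.001]
force: [0.5, -0.0, 0.1]
gripper_width: -0.0001
gripper_force: 0.0
```

```bash
python3 -c "
from h import *
go(.5195,-.007,.10,5.4)"
```

```text
t 14.05 tcp [0.5551 0.3967 0.1074] w -0.0001 F [ 0.5 -0.   0.1] q7 -1.91
shift cm [-17.15  36.72   0.64] turn [-0.09 -0.2  14.6 ]
```

The fingers closed on nothing, so I'll look.

```bash
python3 -c "
from h import *
for n in('top','scene'): cv2.imwrite(f'pics/{n}5.png',read_camera(n))
print(ray('top',163,256.3,.012),proj('scene',(.5529,.3961,.012)))
a=cv2.resize(cv2.imread('pics/top5.png')[215:345,110:230],None,fx=3.3,fy=3.3);b=cv2.resize(cv2.imread('pics/scene5.png')[150:280,150:270],None,fx=3.3,fy=3.3)
cv2.imwrite('pics/p5.png',np.hstack([a,b]))"
```

```text
[0.55240541 0.39574537 0.012     ] (np.float64(212.54147935236006), np.float64(221.0407603478451))
```

View pics/p5.png

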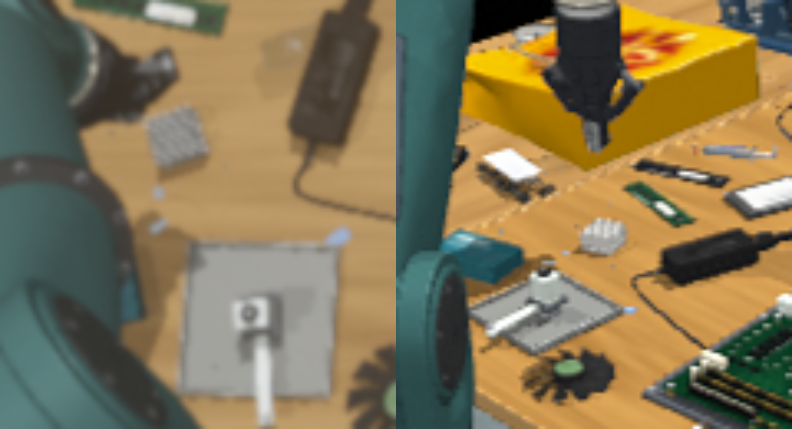

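```bash
python3 -c "
from h import *
s=monitor.observe();p=s['tool_pos'];print(p,proj('top',p),proj('scene',p),R.from_quat(s['eef_rot']).as_matrix().round(3))
im=cv2.imread('pics/scene5.png')[150:280,150:270]
a=cv2.resize(cv2.imread('pics/scene5.png')[150:260,180:270],None,fx=5,fy=5);b=cv2.resize(cv2.imread('pics/top5.png')[215:275,130:190],None,fx=6,fy=6)
b=cv2.copyMakeBorder(b,0,a.shape[0]-b.shape[0],0,0,cv2.BORDER_CONSTANT)
cv2.imwrite('pics/p6.png',np.hstack([a,b])[:590,:800])"
```

```text
[0.55361798 0.3956662  0.10502698] (np.float64(152.735180654842), np.float64(250.26090333011018)) (np.float64(211.08783547746003), np.float64(199.88762088764003)) [[ 0.94   0.342 -0.   ]
 [ 0.342 -0.94  -0.   ]
 [-0.001  0.    -1.   ]]
```

View pics/p6.png

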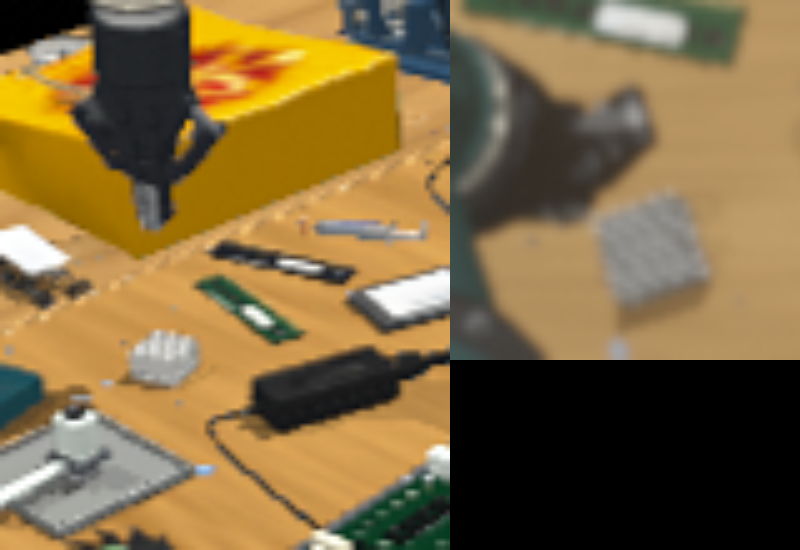

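Request:
step_arm(targets=[0, 0, 2, 0, 0, 0, 0, 0, 4, 0, 0, 0, 0, 0, 6, 0, 0, 0, 0, 0, 7, 0, 0, 0, 0, 0, 8, 0, 0, 0, 0, 0, 8.5, 0, 0, 0, 0, 0, 8.5, 0, 0, 0])

```text
time_s: 14.85
tool_pos: [0.5536, 0.3957, 0.0196]
eef_rot: [0.985, 0.174, -0.0, 0.0]
force: [0.6, 0.3, -0.1]
gripper_width: 0.0001
gripper_force: 0.0
```

```bash
python3 -c "
from h import *
for n in('top','scene'): cv2.imwrite(f'pics/{n}7.png',read_camera(n))
s=monitor.observe();p=s['tool_pos'];print(p,proj('top',p),proj('scene',p),s['force'])
a=cv2.resize(cv2.imread('pics/scene7.png')[180:240,180:240],None,fx=6.5,fy=6.5);b=cv2.resize(cv2.imread('pics/top7.png')[220:280,130:190],None,fx=6.5,fy=6.5)
cv2.imwrite('pics/p7.png',np.hstack([a,b]))"
```

```text
[0.55434105 0.39622074 0.02078053] (np.float64(161.93954489658012), np.float64(255.10767166924487)) (np.float64(212.6462124759828), np.float64(218.95304473078642)) [-0.29775157  0.69101696  0.49646697]
```

View pics/p7.png

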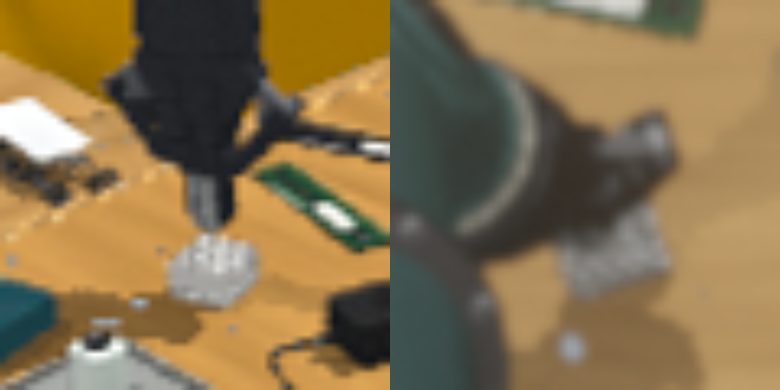

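Request:
step_arm(targets=[0, 0, 1, 0, 0, 0, 0, 0, 1.5, 0, 0, 0, 0, 0, 1.7, 0, 0, 0, 0, 0, 1.8, 0, 0, 0, 0, 0, 1.8, 0, 0, 0])

```text
time_s: 15.45
tool_pos: [0.5539, 0.3959, 0.0023]
eef_rot: [0.985, 0.174, 0.0, -0.0]
force: [1.1, 0.3, -0.1]
gripper_width: -0.0005
gripper_force: 0.0
```

Request:
step_arm(targets=[0, 0, 0.1, 0, 0, 0, 0, 0, 0.2, 0, 0, 0, 0, 0, 0.2, 0, 0, 0])

```text
time_s: 15.75
tool_pos: [0.5542, 0.3961, 0.0021]
eef_rot: [0.985, 0.174, 0.0, -0.0]
force: [-2.3, -2.2, 10.6]
gripper_width: -0.0002
gripper_force: 5.2
```

Request:
step_arm(targets=[0, 0, 0.1, 0, 0, 0, 0, 0, 0.2, 0, 0, 0, 0, 0, 0.2, 0, 0, 0])

```text
time_s: 16.05
tool_pos: [0.5542, 0.3961, 0.002]
eef_rot: [0.985, 0.174, 0.0, -0.0]
force: [-5.1, -3.9, 21.0]
gripper_width: 0.0002
gripper_force: 10.5
```

Request:
step_arm(targets=[0, 0, -0.3, 0, 0, 0, 0, 0, -0.3, 0, 0, 0])

```text
time_s: 16.25
tool_pos: [0.5546, 0.3964, 0.0022]
eef_rot: [0.985, 0.174, 0.001, -0.001]
force: [0.4, -1.0, 6.6]
gripper_width: 0.0002
gripper_force: 3.9
```

```bash
python3 -c "
from h import *
for n in('top','scene'): cv2.imwrite(f'pics/{n}8.png',read_camera(n))
s=monitor.observe();p=s['tool_pos'];print(p,proj('top',p),proj('scene',p),s['force'])
a=cv2.resize(cv2.imread('pics/scene8.png')[190:240,190:240],None,fx=8,fy=8);b=cv2.resize(cv2.imread('pics/top8.png')[230:280,135:185],None,fx=8,fy=8)
cv2.imwrite('pics/p8.png',np.hstack([a,b]))"
```

```text
[0.55463629 0.39642901 0.00214364] (np.float64(163.81676896033477), np.float64(256.06325146850776)) (np.float64(212.99377923664898), np.float64(223.0417416604829)) [-0.48164    -1.26140249  7.0234023 ]
```

View pics/p8.png

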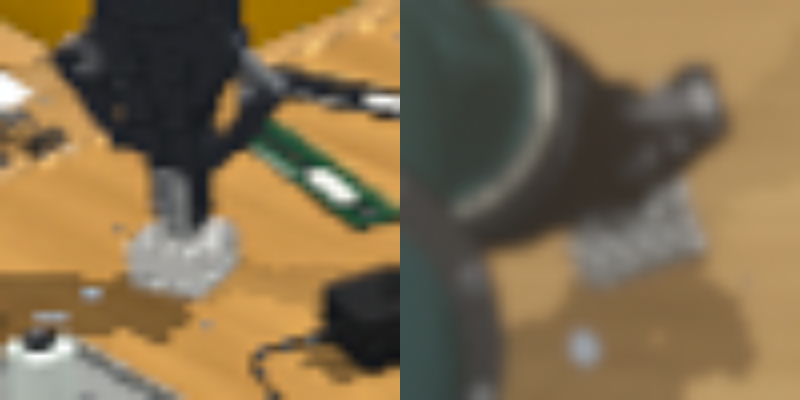

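The fingertips touch the sink top (z = 24 mm) at a reported TCP z of about 2 mm. The pictures also show the tips about 20 mm above the reported TCP. The real tips therefore sit about 22 mm higher than the reading, and I'll grasp lower by that much.

Request:
step_arm(targets=[0, 0, -2, 0, 0, 0, 0, 0, -4, 0, 0, 0, 0, 0, -5, 0, 0, 0, 0, 0, -5, 0, 0, 0, 0, 0, -5, 0, 0, 0, 0, 0, -5, 0, 0, 0], gripper=0.8)

```text
time_s: 16.95
tool_pos: [0.5532, 0.3953, 0.0501]
eef_rot: [0.985, 0.174, -0.001, 0.0]
force: [0.4, -0.1, 0.0]
gripper_width: 0.0682
gripper_force: 0.0
```

```bash
python3 -c "
from h import *
go(.5529,.3961,-.019,20)"
```

```text
t 16.95 tcp [0.5532 0.3953 0.0501] w 0.0682 F [ 0.4 -0.1  0. ] q7 -1.91
shift cm [ 0.01 -0.09  6.91] turn [0.04 0.11 0.  ]
```

Request:
step_arm(targets=[0, 0, 1.5, 0, 0, 0, 0, 0, 3, 0, 0, 0, 0, 0, 4.5, 0, 0, 0, 0, 0, 5.5, 0, 0, 0, 0, 0, 6.2, 0, 0, 0, 0, 0, 6.5, 0, 0, 0, 0, 0, 6.7, 0, 0, 0, 0, 0, 6.7, 0, 0, 0])

```text
time_s: 17.75
tool_pos: [0.5541, 0.396, -0.0156]
eef_rot: [0.985, 0.174, 0.0, -0.0]
force: [-0.1, 0.3, 0.2]
gripper_width: 0.0686
gripper_force: 0.0
```

Request:
step_arm(targets=[0, 0, 0, 0, 0, 0, 0, 0, 0, 0, 0, 0, 0, 0, 0, 0, 0, 0, 0, 0, 0, 0, 0, 0, 0, 0, 0, 0, 0, 0, 0, 0, 0, 0, 0, 0], gripper=0, squeeze=40)

```text
time_s: 18.35
tool_pos: [0.5545, 0.3964, -0.0148]
eef_rot: [0.985, 0.174, 0.001, -0.0]
force: [-1.2, 0.1, 5.9]
gripper_width: 0.0386
gripper_force: 41.3
```

Request:
step_arm(targets=[0, 0, -1, 0, 0, 0, 0, 0, -3, 0, 0, 0, 0, 0, -5, 0, 0, 0, 0, 0, -7, 0, 0, 0, 0, 0, -9, 0, 0, 0, 0, 0, -10, 0, 0, 0, 0, 0, -10, 0, 0, 0])

```text
time_s: 19.05
tool_pos: [0.5547, 0.3964, 0.0858]
eef_rot: [0.985, 0.174, 0.001, -0.001]
force: [-0.2, -0.3, -1.9]
gripper_width: 0.0385
gripper_force: 40.7
```

```bash
python3 -c "
from h import *
go(.521,-.007,.08,5.4)"
```

```text
t 19.05 tcp [0.5547 0.3964 0.0858] w 0.0385 F [-0.2 -0.3 -1.9] q7 -1.91
shift cm [-16.97  36.75   0.51] turn [-0.07 -0.14 14.6 ]
```

Request:
step_arm(targets=[-0.8, 1.8, 0, 0, 0, 2, -2.5, 5.4, 0, 0, 0, 4, -4.2, 9, 0, 0, 0, 6, -5.9, 12.6, 0, 0, 0, 8, -7.6, 16.2, 0, 0, 0, 10, -9.3, 19.8, 0, 0, 0, 12, -11, 23.4, 0, 0, 0, 13, -12.5, 27, 0, 0, 0, 14, -14.2, 30.6, 0, 0, 0, 14.6, -15.7, 34, 0, 0, 0, 14.6, -16.7, 36.2, 0, 0, 0, 14.6, -17, 36.7, 0, 0, 0, 14.6])

```text
time_s: 20.25
tool_pos: [0.5168, -0.0128, 0.0833]
eef_rot: [0.999, 0.043, -0.002, 0.001]
force: [-0.2, 0.1, -1.0]
gripper_width: 0.0389
gripper_force: 40.7
```

Request:
step_arm(targets=[0, 0, 0, 0, 0, 0, 0, 0, 0, 0, 0, 0, 0, 0, 0, 0, 0, 0])

```text
time_s: 20.55
tool_pos: [0.5197, -0.0052, 0.0841]
eef_rot: [0.999, 0.048, -0.0, -0.0]
force: [0.1, 1.0, -1.6]
gripper_width: 0.0387
gripper_force: 40.7
```

```bash
python3 -c "
from h import *
go(.521,-.007,.004,5.4)"
```

```text
t 20.55 tcp [ 0.5197 -0.0052  0.0841] w 0.0387 F [ 0.1  1.  -1.6] q7 -1.54
shift cm [0.12 0.2  8.01] turn [-0.05  0.01  0.15]
```

Request:
step_arm(targets=[0.1, 0.1, 1.5, 0, 0, 0, 0.1, 0.2, 3, 0, 0, 0, 0.1, 0.2, 4.5, 0, 0, 0, 0.1, 0.2, 6, 0, 0, 0, 0.1, 0.2, 7, 0, 0, 0, 0.1, 0.2, 7.4, 0, 0, 0, 0.1, 0.2, 7.7, 0, 0, 0, 0.1, 0.2, 7.7, 0, 0, 0, 0.1, 0.2, 7.7, 0, 0, 0])

```text
time_s: 21.45
tool_pos: [0.5213, -0.0089, 0.0077]
eef_rot: [0.999, 0.047, 0.0, 0.0]
force: [-0.0, 0.2, -1.1]
gripper_width: 0.039
gripper_force: 40.7
```

Request:
step_arm(targets=[0, 0, 0.1, 0, 0, 0, 0, 0, 0.2, 0, 0, 0, 0, 0, 0.25, 0, 0, 0, 0, 0, 0.25, 0, 0, 0])

```text
time_s: 21.85
tool_pos: [0.5209, -0.0091, 0.0048]
eef_rot: [0.999, 0.047, -0.0, -0.0]
force: [0.5, -0.3, -1.4]
gripper_width: 0.0388
gripper_force: 40.7
```

Request:
step_arm(targets=[0, -0.2, 0, 0, 0, 0, 0, -0.2, 0.1, 0, 0, 0, 0, -0.2, 0.2, 0, 0, 0, 0, -0.2, 0.2, 0, 0, 0])

```text
time_s: 22.25
tool_pos: [0.5208, -0.0067, 0.0036]
eef_rot: [0.999, 0.047, 0.0, -0.0]
force: [-2.6, 0.7, 7.6]
gripper_width: 0.0389
gripper_force: 41.6
```

Request:
step_arm(targets=[0, 0, -0.1, 0, 0, 0, 0, 0, -0.1, 0, 0, 0, 0, 0, -0.1, 0, 0, 0, 0, 0, -0.1, 0, 0, 0], gripper=0.7)

```text
time_s: 22.65
tool_pos: [0.5207, -0.0071, 0.0036]
eef_rot: [0.999, 0.047, -0.0, 0.0]
force: [0.4, 0.7, 0.2]
gripper_width: 0.06
gripper_force: 0.0
```

Request:
step_arm(targets=[0, 0, -1, 0, 0, 0, 0, 0, -3, 0, 0, 0, 0, 0, -5, 0, 0, 0, 0, 0, -7, 0, 0, 0, 0, 0, -9, 0, 0, 0, 0, 0, -10, 0, 0, 0, 0, 0, -10, 0, 0, 0])

```text
time_s: 23.35
tool_pos: [0.5218, -0.007, 0.1054]
eef_rot: [0.999, 0.047, 0.002, -0.0]
force: [-0.2, 0.7, -0.0]
gripper_width: 0.0599
gripper_force: 0.0
```

```bash
python3 -c "
from h import *
go(.5775,-.3211,.06,0)"
```

```text
t 23.35 tcp [ 0.5218 -0.007   0.1054] w 0.0599 F [-0.2  0.7 -0. ] q7 -1.54
shift cm [ 2.58 31.79  4.55] turn [-0.   -0.19  5.39]
```

Request:
step_arm(targets=[0.2, 2, 0, 0, 0, 1, 0.5, 5.5, 0, 0, 0, 2, 0.8, 9, 0, 0, 0, 3, 1.1, 12.5, 0, 0, 0, 4, 1.4, 16, 0, 0, 0, 5, 1.7, 19.5, 0, 0, 0, 5.4, 2, 23, 0, 0, 0, 5.4, 2.2, 26.5, 1.5, 0, 0, 5.4, 2.4, 29.5, 3, 0, 0, 5.4, 2.6, 31.3, 4, 0, 0, 5.4, 2.6, 31.8, 4.5, 0, 0, 5.4, 2.6, 31.8, 4.5, 0, 0, 5.4], gripper=1)

```text
time_s: 24.55
tool_pos: [0.5756, -0.3204, 0.0574]
eef_rot: [1.0, -0.0, -0.001, -0.001]
force: [0.2, 0.4, -0.5]
gripper_width: 0.0851
gripper_force: 0.0
```

Request:
step_arm(targets=[0, 0, 0, 0, 0, 0, 0, 0, 0, 0, 0, 0])

```text
time_s: 24.75
tool_pos: [0.5772, -0.3188, 0.0593]
eef_rot: [1.0, 0.001, 0.0, -0.001]
force: [-0.6, 0.8, -1.0]
gripper_width: 0.0854
gripper_force: 0.0
```

```bash
python3 -c "
from h import *
go(.5775,-.3211,-.020,0)"
```

```text
t 24.75 tcp [ 0.5772 -0.3188  0.0593] w 0.0854 F [-0.6  0.8 -1. ] q7 -1.13
shift cm [0.02 0.24 7.93] turn [-0.06 -0.03  0.16]
```

Request:
step_arm(targets=[0, 0.1, 1.5, 0, 0, 0, 0, 0.2, 3, 0, 0, 0, 0, 0.2, 4.5, 0, 0, 0, 0, 0.2, 6, 0, 0, 0, 0, 0.2, 7, 0, 0, 0, 0, 0.2, 7.6, 0, 0, 0, 0, 0.2, 8, 0, 0, 0, 0, 0.2, 8, 0, 0, 0, 0, 0.2, 8, 0, 0, 0])

```text
time_s: 25.65
tool_pos: [0.5769, -0.3234, -0.0208]
eef_rot: [1.0, 0.0, 0.0, 0.0]
force: [-0.4, 0.2, -0.5]
gripper_width: 0.0853
gripper_force: 0.0
```

Request:
step_arm(targets=[0, 0, 0, 0, 0, 0, 0, 0, 0, 0, 0, 0, 0, 0, 0, 0, 0, 0, 0, 0, 0, 0, 0, 0, 0, 0, 0, 0, 0, 0, 0, 0, 0, 0, 0, 0], gripper=0, squeeze=30)

```text
time_s: 26.25
tool_pos: [0.5769, -0.3233, -0.0205]
eef_rot: [1.0, 0.0, 0.0, 0.0]
force: [-1.3, -0.2, 6.2]
gripper_width: 0.0512
gripper_force: 31.9
```

Request:
step_arm(targets=[0, 0, -1, 0, 0, 0, 0, 0, -3, 0, 0, 0, 0, 0, -5, 0, 0, 0, 0, 0, -7, 0, 0, 0, 0, 0, -9, 0, 0, 0, 0, 0, -10, 0, 0, 0, 0, 0, -10, 0, 0, 0])

```text
time_s: 26.95
tool_pos: [0.5775, -0.3238, 0.0804]
eef_rot: [1.0, -0.0, 0.001, 0.001]
force: [0.1, -0.0, -0.8]
gripper_width: 0.0512
gripper_force: 31.5
```

```bash
python3 -c "
from h import *
go(.5265,-.0846,.08,5.4)"
```

```text
t 26.95 tcp [ 0.5775 -0.3238  0.0804] w 0.0512 F [ 0.1 -0.  -0.8] q7 -1.12
shift cm [-5.110e+00 -2.392e+01 -1.000e-02] turn [ 0.09 -0.16 -5.41]
```

Request:
step_arm(targets=[-0.4, -2, 0, 0, 0, -1, -1.1, -5, 0, 0, 0, -2, -1.8, -8.5, 0, 0, 0, -3, -2.5, -12, 0, 0, 0, -4, -3.2, -15.5, 0, 0, 0, -5, -4, -19, 0, 0, 0, -5.4, -4.7, -22, 0, 0, 0, -5.4, -5.1, -23.9, 0, 0, 0, -5.4, -5.1, -23.9, 0, 0, 0, -5.4, -5.1, -23.9, 0, 0, 0, -5.4, -5.1, -23.9, 0, 0, 0, -5.4])

```text
time_s: 28.05
tool_pos: [0.5256, -0.0858, 0.0785]
eef_rot: [0.999, 0.046, -0.0, 0.0]
force: [-0.7, 0.2, -0.2]
gripper_width: 0.0511
gripper_force: 31.5
```

```bash
python3 -c "
from h import *
go(.5265,-.0846,-.002,5.4)"
```

```text
t 28.05 tcp [ 0.5256 -0.0858  0.0785] w 0.0511 F [-0.7  0.2 -0.2] q7 -1.39
shift cm [ 0.1  -0.12  8.05] turn [ 0.05  0.01 -0.12]
```

Request:
step_arm(targets=[0.1, -0.1, 1.5, 0, 0, 0, 0.1, -0.1, 3, 0, 0, 0, 0.1, -0.1, 4.5, 0, 0, 0, 0.1, -0.1, 6, 0, 0, 0, 0.1, -0.1, 7, 0, 0, 0, 0.1, -0.1, 7.4, 0, 0, 0, 0.1, -0.1, 7.7, 0, 0, 0, 0.1, -0.1, 7.7, 0, 0, 0, 0.1, -0.1, 7.7, 0, 0, 0])

```text
time_s: 28.95
tool_pos: [0.5268, -0.0832, 0.0022]
eef_rot: [0.999, 0.047, 0.0, 0.0]
force: [0.5, 0.2, -0.6]
gripper_width: 0.0513
gripper_force: 31.5
```

Request:
step_arm(targets=[0, 0, 0.1, 0, 0, 0, 0, 0, 0.2, 0, 0, 0, 0, 0, 0.3, 0, 0, 0, 0, 0, 0.3, 0, 0, 0])

```text
time_s: 29.35
tool_pos: [0.5264, -0.083, -0.0012]
eef_rot: [0.999, 0.047, -0.0, -0.0]
force: [-0.1, -0.1, -0.8]
gripper_width: 0.0509
gripper_force: 31.5
```

Request:
step_arm(targets=[0, 0.15, 0, 0, 0, 0, 0, 0.15, 0.1, 0, 0, 0, 0, 0.15, 0.15, 0, 0, 0, 0, 0.15, 0.15, 0, 0, 0])

```text
time_s: 29.75
tool_pos: [0.5267, -0.0849, -0.002]
eef_rot: [0.999, 0.047, 0.0, 0.0]
force: [0.1, -0.5, 5.2]
gripper_width: 0.0509
gripper_force: 32.1
```

Request:
step_arm(targets=[0, 0, -0.1, 0, 0, 0, 0, 0, -0.1, 0, 0, 0, 0, 0, -0.1, 0, 0, 0, 0, 0, -0.1, 0, 0, 0], gripper=0.78)

```text
time_s: 30.15
tool_pos: [0.5265, -0.0845, -0.0019]
eef_rot: [0.999, 0.047, -0.0, -0.0]
force: [-0.4, 0.2, -1.1]
gripper_width: 0.0661
gripper_force: 0.0
```

Request:
step_arm(targets=[0, 0, -1, 0, 0, 0, 0, 0, -3, 0, 0, 0, 0, 0, -5, 0, 0, 0, 0, 0, -7, 0, 0, 0, 0, 0, -9, 0, 0, 0, 0, 0, -10, 0, 0, 0, 0, 0, -10, 0, 0, 0])

```text
time_s: 30.85
tool_pos: [0.5277, -0.0847, 0.0999]
eef_rot: [0.999, 0.047, 0.002, 0.0]
force: [-0.1, -0.5, 0.2]
gripper_width: 0.0665
gripper_force: 0.0
```

```bash
python3 -c "
from h import *
print('bar long yaw 30 -> closing line direction = 120 from x = 30 from y')
go(.4278,-.3031,.06,30)"
```

```text
bar long yaw 30 -> closing line direction = 120 from x = 30 from y
t 30.85 tcp [ 0.5277 -0.0847  0.0999] w 0.0665 F [-0.1 -0.5  0.2] q7 -1.39
shift cm [-12.01  20.8    3.96] turn [  0.08  -0.18 -24.6 ]
```

Request:
step_arm(targets=[-1, 1.7, 0, 0, 0, -3, -2.5, 4.3, 0, 0, 0, -6, -4, 7, 0, 0, 0, -9, -5.5, 9.6, 0, 0, 0, -12, -7, 12.2, 0, 0, 0, -15, -8.5, 14.8, 0, 0, 0, -18, -10, 17.4, 1, 0, 0, -21, -11.2, 19.5, 2.5, 0, 0, -23, -12, 20.8, 4, 0, 0, -24.6, -12, 20.8, 4, 0, 0, -24.6, -12, 20.8, 4, 0, 0, -24.6, -12, 20.8, 4, 0, 0, -24.6], gripper=0.8)

```text
time_s: 32.05
tool_pos: [0.4277, -0.3016, 0.0585]
eef_rot: [0.966, 0.26, 0.0, -0.0]
force: [0.5, 0.1, -0.6]
gripper_width: 0.0685
gripper_force: 0.0
```

```bash
python3 -c "
from h import *
go(.4278,-.3031,-.018,30)"
```

```text
t 32.05 tcp [ 0.4277 -0.3016  0.0585] w 0.0685 F [ 0.5  0.1 -0.6] q7 -0.69
shift cm [-0.07  0.13  7.65] turn [-0.01 -0.05  0.1 ]
```

Request:
step_arm(targets=[0, 0.1, 1.5, 0, 0, 0, 0, 0.1, 3, 0, 0, 0, 0, 0.1, 4.5, 0, 0, 0, 0, 0.1, 6, 0, 0, 0, 0, 0.1, 7, 0, 0, 0, 0, 0.1, 7.5, 0, 0, 0, 0, 0.1, 7.6, 0, 0, 0, 0, 0.1, 7.6, 0, 0, 0])

```text
time_s: 32.85
tool_pos: [0.4276, -0.3037, -0.0174]
eef_rot: [0.966, 0.259, 0.0, 0.0]
force: [0.3, 0.1, 0.3]
gripper_width: 0.0683
gripper_force: 0.0
```

Request:
step_arm(targets=[0, 0, 0, 0, 0, 0, 0, 0, 0, 0, 0, 0, 0, 0, 0, 0, 0, 0, 0, 0, 0, 0, 0, 0, 0, 0, 0, 0, 0, 0, 0, 0, 0, 0, 0, 0], gripper=0, squeeze=40)

```text
time_s: 33.45
tool_pos: [0.4275, -0.3041, -0.0171]
eef_rot: [0.966, 0.259, 0.0, 0.0]
force: [-0.2, 0.8, 5.9]
gripper_width: 0.033
gripper_force: 41.0
```

Request:
step_arm(targets=[0, 0, -1, 0, 0, 0, 0, 0, -3, 0, 0, 0, 0, 0, -5, 0, 0, 0, 0, 0, -7, 0, 0, 0, 0, 0, -9, 0, 0, 0, 0, 0, -12, 0, 0, 0, 0, 0, -12, 0, 0, 0, 0, 0, -12, 0, 0, 0])

```text
time_s: 34.25
tool_pos: [0.4273, -0.304, 0.1031]
eef_rot: [0.966, 0.259, 0.001, 0.001]
force: [-0.6, 0.7, -1.5]
gripper_width: 0.0329
gripper_force: 40.3
```

```bash
python3 -c "
from h import *
go(.511,.0706,.10,5.4)"
```

```text
t 34.25 tcp [ 0.4273 -0.304   0.1031] w 0.0329 F [-0.6  0.7 -1.5] q7 -0.67
shift cm [ 25.98 -28.26   0.29] turn [ 0.07 -0.05 24.59]
```

Request:
step_arm(targets=[1.3, -1.4, 0, 0, 0, 2, 3.6, -4, 0, 0, 0, 4, 6.2, -6.8, 0, 0, 0, 7, 8.8, -9.6, 0, 0, 0, 10, 11.4, -12.4, 0, 0, 0, 13, 14, -15.2, 0, 0, 0, 16, 16.6, -18, 0, 0, 0, 19, 19.2, -20.8, 0, 0, 0, 22, 21.8, -23.6, 0, 0, 0, 24.6, 24, -26.2, 0, 0, 0, 24.6, 25.5, -27.8, 0, 0, 0, 24.6, 26, -28.2, 0, 0, 0, 24.6])

```text
time_s: 35.45
tool_pos: [0.5109, 0.0739, 0.1012]
eef_rot: [0.999, 0.05, -0.001, -0.0]
force: [0.3, -0.2, -1.1]
gripper_width: 0.0331
gripper_force: 40.3
```

Request:
step_arm(targets=[0, 0, 0, 0, 0, 0, 0, 0, 0, 0, 0, 0, 0, 0, 0, 0, 0, 0])

```text
time_s: 35.75
tool_pos: [0.5106, 0.0681, 0.102]
eef_rot: [0.999, 0.046, -0.001, 0.001]
force: [0.1, 0.1, -0.6]
gripper_width: 0.0332
gripper_force: 40.3
```

```bash
python3 -c "
from h import *
go(.511,.0706,.0015,5.4)"
```

```text
t 35.75 tcp [0.5106 0.0681 0.102 ] w 0.0332 F [ 0.1  0.1 -0.6] q7 -1.68
shift cm [ 0.07 -0.25 10.05] turn [ 0.06  0.08 -0.18]
```

Request:
step_arm(targets=[0, -0.1, 2, 0, 0, 0, 0, -0.1, 4, 0, 0, 0, 0, -0.1, 6, 0, 0, 0, 0, -0.1, 8, 0, 0, 0, 0, -0.1, 9, 0, 0, 0, 0, -0.1, 9.5, 0, 0, 0, 0, -0.1, 9.7, 0, 0, 0, 0, -0.1, 9.7, 0, 0, 0, 0, -0.1, 9.7, 0, 0, 0])

```text
time_s: 36.65
tool_pos: [0.5118, 0.0714, 0.006]
eef_rot: [0.999, 0.047, 0.001, -0.0]
force: [-0.2, 1.6, -0.3]
gripper_width: 0.0329
gripper_force: 40.3
```

Request:
step_arm(targets=[0, 0, 0.1, 0, 0, 0, 0, 0, 0.2, 0, 0, 0, 0, 0, 0.3, 0, 0, 0, 0, 0, 0.3, 0, 0, 0])

```text
time_s: 37.05
tool_pos: [0.5112, 0.0715, 0.0022]
eef_rot: [0.999, 0.047, -0.0, 0.0]
force: [0.4, 0.1, -1.2]
gripper_width: 0.0327
gripper_force: 40.3
```

Request:
step_arm(targets=[0, 0, 0.1, 0, 0, 0, 0, 0, 0.15, 0, 0, 0, 0, 0, 0.15, 0, 0, 0])

```text
time_s: 37.35
tool_pos: [0.5113, 0.0714, 0.0014]
eef_rot: [0.999, 0.047, 0.0, -0.0]
force: [-1.2, -1.0, 6.1]
gripper_width: 0.0332
gripper_force: 41.2
```

Contact at the expected height. I'll release, rise and move clear to look.

Request:
step_arm(targets=[0, 0, -0.1, 0, 0, 0, 0, 0, -0.1, 0, 0, 0, 0, 0, -0.1, 0, 0, 0, 0, 0, -0.1, 0, 0, 0], gripper=0.6)

```text
time_s: 37.75
tool_pos: [0.5112, 0.0714, 0.0017]
eef_rot: [0.999, 0.047, -0.0, 0.0]
force: [-0.8, -0.9, -0.6]
gripper_width: 0.051
gripper_force: 0.0
```

Request:
step_arm(targets=[0, 0, -1, 0, 0, 0, 0, 0, -3, 0, 0, 0, 0, 0, -6, 0, 0, 0, 0, 0, -9, 0, 0, 0, 0, 0, -12, 0, 0, 0, 0, 3, -13, 0, 0, 0, 0, 7, -13, 0, 0, 0, 0, 11, -13, 0, 0, 0, 0, 15, -13, 0, 0, 0, 0, 19, -13, 0, 0, 0, 0, 23, -13, 0, 0, 0, 0, 27, -13, 0, 0, 0])

```text
time_s: 38.95
tool_pos: [0.5364, -0.199, 0.1325]
eef_rot: [0.999, 0.047, 0.0, 0.0]
force: [0.8, -0.5, -0.7]
gripper_width: 0.0513
gripper_force: 0.0
```

Request:
step_arm(targets=[0, 3, 0, 0, 0, 0, 0, 6, 0, 0, 0, 0, 0, 8, 0, 0, 0, 0, 0, 8, 0, 0, 0, 0, 0, 8, 0, 0, 0, 0])

```text
time_s: 39.45
tool_pos: [0.544, -0.2761, 0.1318]
eef_rot: [0.999, 0.047, -0.0, -0.001]
force: [-1.0, 0.6, -0.5]
gripper_width: 0.0511
gripper_force: 0.0
```

```bash
python3 -c "
from h import *
for n in('top','scene'): cv2.imwrite(f'pics/{n}9.png',read_camera(n))
a=cv2.resize(cv2.imread('pics/top9.png')[215:345,150:375],None,fx=3.5,fy=3.5,interpolation=cv2.INTER_CUBIC)
b=cv2.resize(cv2.imread('pics/scene9.png')[210:300,155:345],None,fx=788/190*.75,fy=788/190*.75,interpolation=cv2.INTER_CUBIC)[:140]
cv2.imwrite('pics/p9.png',a)
for n,(x,y,z) in dict(cpu=(.5198,-.0067,.0425),chip=(.5266,-.0846,.0305),mos=(.511,.0706,.0385)).items():
    u,v=proj('top',(x,y,z)); print(n,(u-150)*3.5,(v-215)*3.5)"
```

```text
cpu 552.5995938928661 177.94781936433762
chip 653.2880580726114 171.0403651743903
mos 452.8200659342955 190.35308631192882
```

View pics/p9.png

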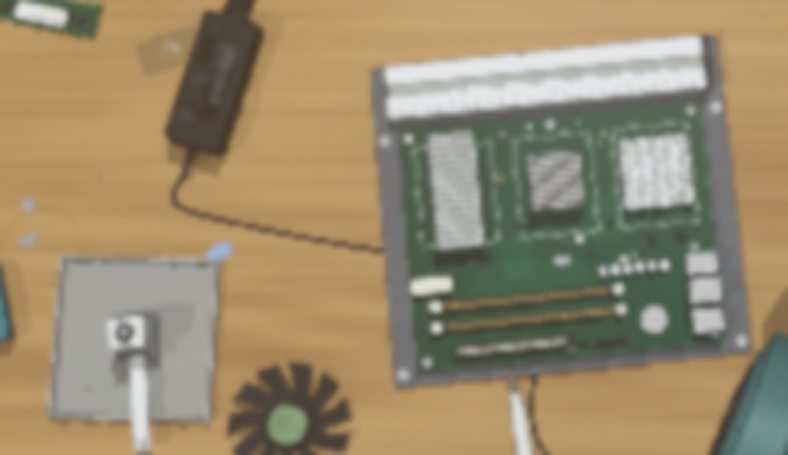

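The top view shows each sink square on its chip: bar (455,190), tall (555,180) and flat (655,172). All are within about 2 mm of the projected chip centres. The hold-down stands in the tray at (128,333), and the arm is clear.

```bash
python3 -c "
from cell import manip
print(manip.sign_off())"
```

```text
the job is handed in; nothing more can be done
None
```

The job is handed in at about 39.5 s: the hold-down stands in the tray, and the three heat sinks sit square on their chips, within about 2 mm of centre in the last top view; no verdict was returned.

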